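# Hang a spool carrier on the sloped gravity rail

## Robot

A 7-joint arm with a two-finger parallel gripper is mounted at the origin on a cart in front of the work surface, level with it; the furniture and walls round the work are solid. World frame = base frame: x ahead of the robot, y to its left, z up, the work surface at z = 0. Lengths are in m, angles in rad, forces in N, time in s.
With the tool pointing down it reaches from about 0.425 to 0.875 m from the base axis. Payload 4.7 kg.
Tool frame: the origin (TCP) lies at the very end of the fingers, on their centre line; the grasp point (between the pads) lies 19 mm behind it; z points along the fingers, y is the line along which they close (so a half turn about z gives the same grasp; the last joint's range is limited). The gripper opens to 87 mm and grips with 3 to 60 N. Pads are 19 mm wide; open, the fingers measure 117 mm over their backs; the gripper's body (75 mm by 190 mm) begins 51 mm behind the grasp point.
Start: joints at [-1.241, 0.321, -0.07, 1.45, 0.023, 1.371, -0.057], TCP at [0.202, 0.618, 0.223] pointing down, gripper open.
Joint ranges: [-2.86, 2.86], [-0.3, 2.09], [-1.38, 1.24], [0.06, 2.45], [-1.56, 4.7], [0.09, 2.05], [-2.69, 2.69]. Speed limits (rad/s): [2.57, 2.57, 3.14, 3.14, 3.14, 3.14, 3.14].

## Interface

Orientations are given as a rotation vector (axis times angle).
In Python, from bench import ctrl gives the robot as it stands.
- The arm moves only by the shell command python3 -m jog 'ROWS' [FORCE]. ROWS is JSON, a list that holds one entry, the list of rows, each a list of 7 numbers: the shift along the tool's x, y, z in mm, then the turn, a rotation vector about the tool's x, y, z in degrees, then the finger opening in mm, from 0 to 87. A call has 1 to 10 rows; each row is the pose to reach, as a shift and turn from the pose commanded when the call began, along the tool's axes at that moment; what a row does not reach only later rows make up. A row lasts 1/10 s, in which the tool goes at most 50 mm and 8.59 degrees, less where a joint would pass 70% of its speed; a pose out of reach is approached as far as the arm can. A call with a gripper value outside its range is refused whole. The fingers move at their own pace and stop on an object; FORCE is the grip in N (left out, the last holds). Time passes only in rows, so rows that repeat a pose let the fingers close. It gives the time, the measured TCP pose, the force, the opening and the grip force at its end, in the units of the state.
- ctrl.get_state(): the state, without advancing time (a new reading comes with each control period).
- ctrl.get_image(name): name is "scene" or "side" or "wrist"; returns a dict with "image" (384x512x3 uint8, red, green, blue), "depth" (384x512 float32, m along the optical axis (not along the pixel's ray), 0 where there is no reading), "fov_y" (degrees; the focal length in pixels is half the picture's height over the tangent of half this angle, whatever the lens; pixels are square), "cx", "cy" (the principal point, pixels), "rvec" (rotation vector, rad) and "tvec" (3), from world to camera coordinates, as OpenCV has them. Camera axes: x right, y down, z forward; pixel columns grow to the right and rows downward; lengths in m; the calibration is good to about 2 mm. A picture is of the moment at which its call begins.
- ctrl.close_job(): hands the job in; it is judged then, once.
The state is a dict: "time": time; "joint_positions": joint angles; "qd": joint speeds; "joint_torque": joint torques, N m; "position": TCP position; "tool_rot": TCP orientation; "ft_force": force on the tool from outside, world axes, zero at the start; "torque": the same for the moment, N m; "grip_width": opening from 0.0 (shut) to 1.0 (fully open); "grip_force": force on a finger pad.
Only numpy, scipy, OpenCV 4.12 (cv2) and the standard library are available. Lean on these libraries where they do the work, as an engineer would, in place of code of your own. Each camera call takes 0.05 s, during which the arm holds its last target. There are 200 camera calls.

## Task

Hang the blue spool carrier on the high end of the sloped rail: hook it in from the robot's side and lower it gently by feel until its rollers rest on the rail while you still hold it, then let go so that it rolls down by itself, untouched, to the spring catch at the low end. Then push its orange tab gently downhill until the steel nose snaps through the catch rollers and is fully home against the stop, and leave it there. Never force the carrier against the rail or the catch (seat it with a light touch of a few newtons, never 10 N; the catch yields at a few newtons), and do not disturb the pot, the wax or the thimble.

Things in the scene. Friction and masses are not known exactly. Their poses are not given: they have to be found in the camera images.
- stand: Fixed stand of the sloped rail: dark steel base bar 50 x 440 mm on the bench, a post at each end. Origin: centre of the bar's underside. y runs along the rail to its HIGH end, x across it, away from the robot. Rail: steel bar 5 mm wide, 12 mm high, at x = 0, y = -200 to 200 mm, climbing 0.14 rad towards +y; ends in grey sleeves (26 mm wide, screws 32 mm to -x), bare between y = -125 and 165.
- place_mark (a point): Point on the stand's base bar (8 mm above the bench, below the rail) at y = 110 mm of the stand, x = 0: a good place to hang the carrier. The rail is clamped at a height that differs each time and is NOT measured: straight above this point its top lies 182 to 208 mm above the bench, so the last of the way must be felt. The rail rides on springs: it yields 1 mm for 6 N.
- catch_mark (a point): Point on the base bar, 8 mm above the bench, at y = -120 mm, x = 0 of the stand: below the tab centre of a carrier that is home. Catch, 39 to 65 mm above the rail's top: grey housing 60 mm wide, y = -192 to -124 mm, with two white upright sprung rollers, 12 mm thick, 5 mm apart (2 to 4 N to pass), then a rubber stop on a spring. A carrier that rolled down waits with its tab at y = -102 mm.
- carrier_tab (a point): Loose spool carrier, 0.25 to 0.35 kg, 210 mm high, standing on its foot. This point: middle of the orange grip tab on top (10 mm thick in x, 24 mm wide in y, 160 to 210 mm above the foot), 188 mm above the foot's underside. Axes: z up, x across the wheels, y along the rail. It must hang with axes along the stand's: nose to the low end (-y), blue back plate (x = -28 mm) towards the robot.
- carrier_wheels (a point): Point on the carrier midway between its two white grooved wheels (centres at y = -20 and 20 mm of it), 138 mm above the foot. Tread radius 9 mm, flange radius 14 mm, groove 8 mm wide widening to 14 mm: it centres itself on the rail. On the rail this point is 9 mm above the rail's top. The C is open to +x: the rail goes in between wheels and spool. Wheels turn with light drag (0.1 to 0.2 m/s).
- carrier_nose (a point): Centre of the carrier's steel nose, an upright pin of 12 mm diameter, 16 mm long, 32 mm to -y of the tab centre and 7 mm below it, on a thin neck. On the rail it is 52 mm above the rail's top, level with the catch rollers; push the tab at this height, or the carrier tips.
- carrier: The same carrier; origin on the underside of its blue foot (72 x 46 x 6 mm, from x = -30 to 42 mm). A white thread spool, 44 mm diameter, stands on it, its top 66 mm above the underside. A blue bridge (x = -30 to 10 mm, 24 mm wide in y) joins back plate and tab at 154 to 162 mm.
- pill_mid (a point): Bystander: white screw-cap pot, 55 mm diameter, 78 mm high; centre.
- wax_mid (a point): Bystander: round yellow cake of beeswax, 38 mm diameter, 12 mm high; centre.
- thimble_mid (a point): Bystander: grey metal thimble, 18 mm diameter, 23 mm high; centre.

How it is judged:
By the outcome, as a careful person would: the job done as asked, in the order asked, and still so for the second after the job is handed in, with the robot touching nothing.
It also fails if it takes over 58 s, if anything falls off the work surface, if the arm or the gripper's body presses on something with over 40 N, if the wrist force passes 120 N, or if a joint passes its speed limit or range.

## Working session

There is one attempt and no reset: what is moved stays moved. The work goes in short steps, Python scripts to look and compute and a shell command to move; the robot and the scene stay as the last step left them, time stands still between calls to the robot, and variables do not carry over. Pictures are saved under pics/ and viewed, at most 10 in all, crops included, and the job is handed in when it is done.

```bash
mkdir -p pics; ls; cat > h.py <<'E'
import numpy as np, cv2, pickle
from bench import ctrl
def grab(n):
    d=ctrl.get_image(n); pickle.dump(d,open(f'{n}.pkl','wb')); return d
def load(n): return pickle.load(open(f'{n}.pkl','rb'))
def cam(d):
    f=d['image'].shape[0]/2/np.tan(np.radians(d['fov_y'])/2)
    R=cv2.Rodrigues(np.array(d['rvec'],float))[0]; return f,R,np.array(d['tvec'],float).ravel()
def ray(d,u,v):
    f,R,t=cam(d); r=R.T@np.array([(u-d['cx'])/f,(v-d['cy'])/f,1]); return -R.T@t,r
def onz(d,u,v,z):
    c,r=ray(d,u,v); return c+r*(z-c[2])/r[2]
def dep(d,u,v):
    c,r=ray(d,u,v); return c+r*d['depth'][int(v),int(u)]
def proj(d,p):
    f,R,t=cam(d); q=R@np.array(p)+t; return f*q[0]/q[2]+d['cx'],f*q[1]/q[2]+d['cy']
def cloud(d):
    f,R,t=cam(d); v,u=np.mgrid[:384,:512]; z=d['depth']
    q=np.stack([(u-d['cx'])/f*z,(v-d['cy'])/f*z,z],-1); return (q-t)@R
def tri(d1,p1,d2,p2):
    c1,r1=ray(d1,*p1); c2,r2=ray(d2,*p2)
    s=np.linalg.lstsq(np.stack([r1,-r2],1),c2-c1,rcond=None)[0]
    a=c1+r1*s[0]; b=c2+r2*s[1]; return (a+b)/2,np.linalg.norm(a-b)
E
python3 - <<'E'
from h import *
a=[grab(n) for n in('scene','side','wrist')]
for n,d in zip(('scene','side','wrist'),a): print(n,d['fov_y'],d['cx'],d['cy'],np.round(ray(d,256,192),3), (d['depth']>0).mean())
cv2.imwrite('pics/a.png',cv2.resize(a[0]['image'][:,:,::-1],(768,576)))
cv2.imwrite('pics/b.png',cv2.resize(a[1]['image'][:,:,::-1],(768,576)))
print(ctrl.get_state())
E
```

```text
pics
scene 43.398230389762695 259.3792779765746 183.26888058966392 [[ 0.195 -0.617  0.697]
 [ 0.343  0.66  -0.669]] 0.9962514241536459
side 52.249796266277166 261.83346933080924 188.71126669568994 [[ 0.576  0.731  0.521]
 [-0.051 -0.879 -0.474]] 0.9961090087890625
wrist 58.16974986888889 256.5134794208503 189.4611166314638 [[ 0.13   0.641  0.383]
 [ 0.265 -0.09  -0.96 ]] 0.9960530598958334
{'time': 0.15, 'joint_positions': array([-1.24087747,  0.32167076, -0.07006437,  1.45138313,  0.02257755,
        1.37083793, -0.05689976]), 'qd': array([ 1.55906475e-04, -1.63605307e-03, -3.53394690e-04, -5.04293687e-03,
        1.04405808e-03,  2.25422210e-03,  4.94388031e-06]), 'joint_torque': array([ 4.70492869e-04, -4.91790104e+01, -4.04143129e-01, -3.12878680e+01,
       -6.38189446e-02,  4.04700253e-02,  1.24764138e-04]), 'position': array([0.20180286, 0.61742937, 0.22170675]), 'tool_rot': array([-4.94000845e-01, -3.10234051e+00,  2.36223977e-03]), 'ft_force': array([ 0.3459286 , -0.82795873,  0.05372653]), 'torque': array([-0.01096039,  0.03032446,  0.04651603]), 'grip_force': 0.0, 'grip_width': 0.9984234735570088}
```

View pics/a.png

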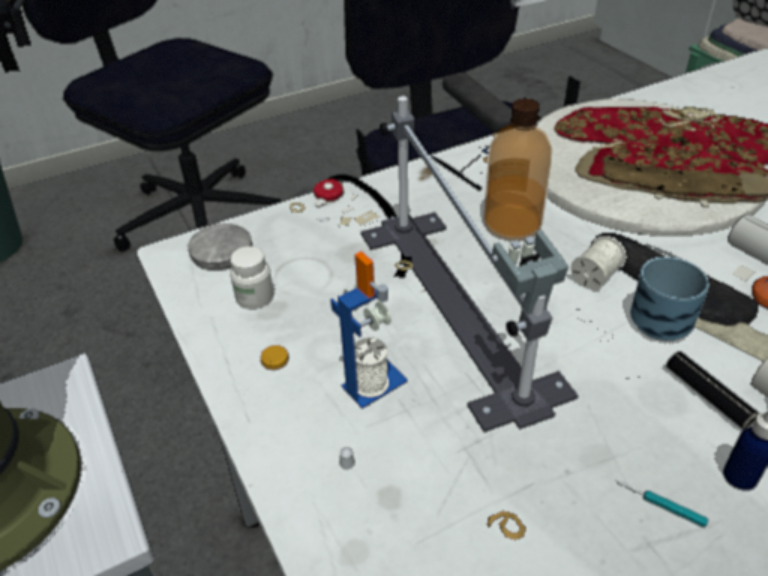

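View pics/b.png

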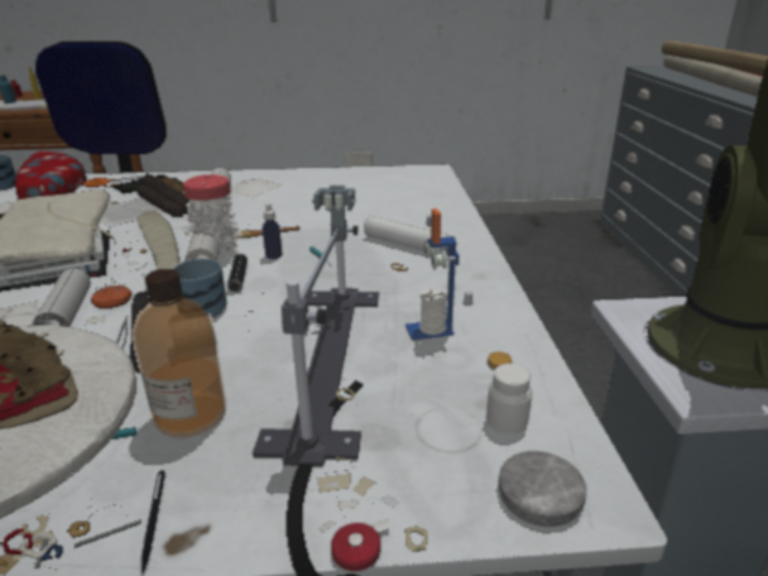

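The scene view (768-wide scale) shows the carrier at (365,330) with its orange tab at (365,272). The stand's bar runs from (403,232) at the high end to (523,400) at the catch. The pot is at (252,280), the wax at (274,357) and the thimble at (346,458). The side view agrees, with the tab at (436,225).

```bash
python3 - <<'E'
from h import *
S=load('scene');D=load('side');W=load('wrist')
def big(m):
    n,l,s,c=cv2.connectedComponentsWithStats(m.astype(np.uint8)); i=1+np.argmax(s[1:,4]); return l==i
for n,d in(('scene',S),('side',D)):
    hsv=cv2.cvtColor(d['image'],cv2.COLOR_RGB2HSV); P=cloud(d)
    H,s,V=[hsv[...,i].astype(int) for i in range(3)]
    ok=(P[...,0]>.3)&(P[...,0]<.8)&(abs(P[...,1])<.5)
    o=big((H<14)&(s>170)&(V>110)&ok&(P[...,2]>.12)); p=P[o]
    r=cv2.minAreaRect(np.argwhere(o)[:,::-1].astype(np.float32))
    print(n,'orange',o.sum(),np.round(p.mean(0),4),np.round(p.min(0),4),np.round(p.max(0),4),r)
    b=big((H>100)&(H<125)&(s>150)&ok&(P[...,2]<.3)); p=P[b]
    for lo,hi in((-.01,.012),(.02,.14),(.148,.17)):
        q=p[(p[:,2]>lo)&(p[:,2]<hi)]
        if len(q)>5: print(' blue',lo,len(q),cv2.minAreaRect((q[:,:2]*1000).astype(np.float32)),np.round(np.percentile(q[:,2],[5,50,95]),4))
    k=(V<110)&(s<70)&ok&(P[...,2]>.003)&(P[...,2]<.013)
    k=big(cv2.morphologyEx(k.astype(np.uint8),cv2.MORPH_OPEN,np.ones((2,2))))
    q=P[k]; print(' bar',len(q),cv2.minAreaRect((q[:,:2]*1000).astype(np.float32)),np.median(q[:,2]))
    c=q[:,:2].mean(0); print('  pca',c,np.linalg.svd(q[:,:2]-c,full_matrices=False)[2][0])
    for nm,m in(('wax',(H>12)&(H<28)&(s>150)&(P[...,2]>.006)&(P[...,2]<.03)&ok),('thim/pot',(s<60)&(P[...,2]>.015)&(P[...,2]<.1)&(P[...,0]<.62)&ok)):
        nn,l,st,_=cv2.connectedComponentsWithStats(m.astype(np.uint8))
        for i in range(1,nn):
            if st[i,4]>25: q=P[l==i]; print(' ',nm,st[i,4],np.round(q.mean(0),3),np.round(np.ptp(q,0),3))
E
```

```text
scene orange 17 [ 0.4523 -0.0874  0.2057] [ 0.4506 -0.0949  0.1947] [ 0.4533 -0.0734  0.2096] ((245.10000610351562, 174.20001220703125), (15.652474403381348, 3.5777084827423096), 63.43495178222656)
 blue -0.01 40 ((726.55615234375, -404.1328430175781), (9.540504455566406, 29.843420028686523), 21.158153533935547) [0.0072 0.0098 0.0116]
 blue 0.02 659 ((729.7532348632812, -401.56488037109375), (19.160104751586914, 33.08379364013672), 2.5453100204467773) [0.0234 0.0543 0.0762]
 bar 4555 ((512.954833984375, -242.8287353515625), (949.929931640625, 250.2626190185547), 64.45696258544922) 0.007404505502235423
  pca [ 0.6102316  -0.06269248] [-0.17318847 -0.9848887 ]
  wax 151 [0.77  0.071 0.023] [0.049 0.056 0.016]
  wax 193 [0.362 0.016 0.011] [0.032 0.033 0.009]
  thim/pot 1711 [0.377 0.197 0.039] [0.095 0.2   0.065]
  thim/pot 677 [ 0.448 -0.091  0.052] [0.047 0.046 0.057]
  thim/pot 311 [ 0.594 -0.2    0.053] [0.025 0.023 0.085]
  thim/pot 65 [ 0.374 -0.17   0.02 ] [0.014 0.014 0.009]
side orange 7 [ 0.4518 -0.076   0.2092] [ 0.4485 -0.0839  0.2088] [ 0.4545 -0.0707  0.2095] ((290.29998779296875, 141.39999389648438), (3.5777084827423096, 1.3416407108306885), 26.56505012512207)
 blue -0.01 9 ((483.1939392089844, -84.10401153564453), (15.25218391418457, 6.2158002853393555), 48.9919548034668) [0.0049 0.0056 0.0068]
 bar 3381 ((631.3897094726562, 250.9154510498047), (953.7645874023438, 154.79461669921875), 87.33251190185547) 0.007435386084896327
  pca [0.62302664 0.05695069] [0.10773389 0.99417977]
  wax 42 [0.363 0.022 0.012] [0.026 0.02  0.002]
  thim/pot 530 [ 0.483 -0.429  0.034] [0.137 0.117 0.033]
  thim/pot 167 [ 0.599 -0.192  0.054] [0.024 0.022 0.085]
  thim/pot 454 [ 0.45  -0.075  0.049] [0.048 0.044 0.085]
  thim/pot 1043 [0.389 0.16  0.054] [0.053 0.049 0.064]
  thim/pot 2055 [0.379 0.277 0.024] [0.095 0.095 0.013]
  thim/pot 66 [0.585 0.327 0.018] [0.014 0.013 0.005]
```

```bash
python3 - <<'E'
from h import *
S=load('scene');D=load('side')
a=cv2.resize(S['image'][130:300,200:400,::-1],(800,680))[:600]
cv2.imwrite('pics/c.png',a)
E
```

```text
(no output)
```

View pics/c.png

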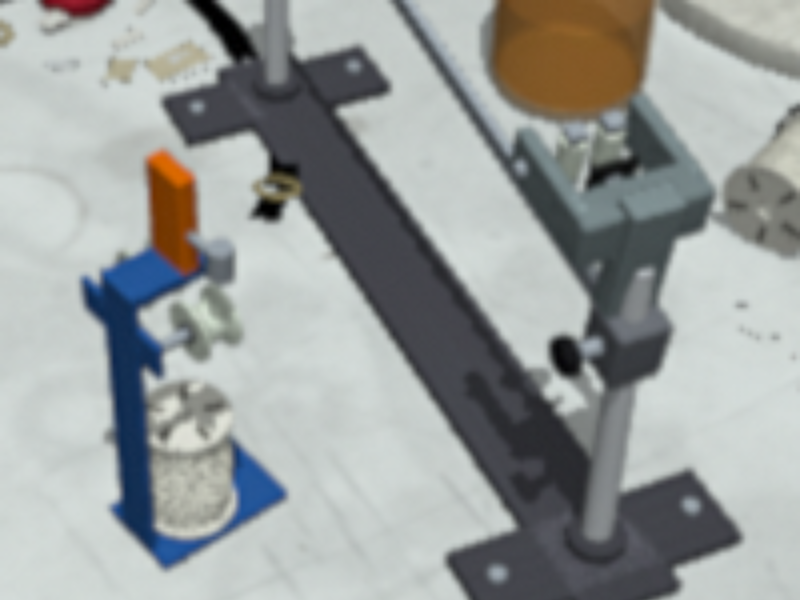

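The crop shows the carrier upright, nose pointing towards the low end and slightly rotated. At full resolution, the foot's top corners are at about (271,252), (242,270) and (229,257), and the tab top is at about (241,169).

```bash
python3 - <<'E'
from h import *
S=load('scene');D=load('side')
for n,d in(('scene',S),('side',D)):
    hsv=cv2.cvtColor(d['image'],cv2.COLOR_RGB2HSV); P=cloud(d)
    H,s,V=[hsv[...,i].astype(int) for i in range(3)]
    near=(P[...,0]>.38)&(P[...,0]<.53)&(P[...,1]>-.2)&(P[...,1]<.05)
    o=((H<16)|(H>174))&(s>140)&near&(P[...,2]>.1); p=P[o]; uv=np.argwhere(o)[:,::-1]
    print(n,'orange',o.sum(),np.round(np.percentile(p,[3,50,97],0),4).tolist(),uv.min(0),uv.max(0))
    t=p[p[:,2]>.207]; print(' top',len(t),np.round(t.mean(0),4), cv2.minAreaRect((t[:,:2]*1000).astype(np.float32)))
    b=(H>98)&(H<128)&(s>110)&near; p=P[b]
    for lo,hi in((-.01,.012),(.03,.14),(.159,.168)):
        q=p[(p[:,2]>lo)&(p[:,2]<hi)]
        if len(q)>5:
            print(' blue',lo,len(q),cv2.minAreaRect((q[:,:2]*1000).astype(np.float32)),np.round(np.percentile(q[:,2],[5,50,95]),4), 'x',np.polyfit(q[:,1],q[:,0],1))
    sp=(s<90)&near&(P[...,2]>.060)&(P[...,2]<.069); q=P[sp]; print(' spooltop',len(q),np.round(np.median(q,0),4),cv2.minEnclosingCircle((q[:,:2]*1000).astype(np.float32)))
    # bar edges by plane z=8mm
    f,R,t_=cam(d); v,u=np.mgrid[:384,:512]; r=np.stack([(u-d['cx'])/f,(v-d['cy'])/f,np.ones_like(u,float)],-1)@R; c=-R.T@t_
    X=c+r*((.008-c[2])/r[...,2])[...,None]
    k=(V<110)&(s<80)&(abs(P[...,2]-.0075)<.006)
    L=[]
    for y in np.arange(-.15,.16,.01):
        m=k&(abs(X[...,1]-y)<.005)&(X[...,0]>.53)&(X[...,0]<.72)
        x=X[m][:,0]
        if len(x)>8: L.append((y,*np.percentile(x,[2,98])))
    L=np.array(L); print(' width',np.round(np.median(L[:,2]-L[:,1]),4))
    for j in(1,2):
        g=np.ones(len(L),bool)
        for _ in range(4):
            pf=np.polyfit(L[g,0],L[g,j],1); e=abs(np.polyval(pf,L[:,0])-L[:,j]); g=e<.003
        print('  edge',j,pf,g.sum())
    # extent along y
    m=k&(X[...,0]>.5)&(X[...,0]<.75); yy=X[m][:,1]; 
    h,e=np.histogram(yy,np.arange(-.32,.32,.01)); print(h)
E
```

```text
scene orange 258 [[0.444, -0.0952, 0.165], [0.4466, -0.0879, 0.1922], [0.453, -0.0749, 0.2101]] [237 168] [248 197]
 top 62 [ 0.4487 -0.0846  0.2092] ((448.9891052246094, -84.1486587524414), (9.510541915893555, 22.62645721435547), 8.150891304016113)
 blue -0.01 217 ((454.9402160644531, -83.43779754638672), (70.96385955810547, 43.792030334472656), 6.7913689613342285) [0.0032 0.0056 0.0082] x [0.91338276 0.54525091]
 blue 0.03 334 ((420.90130615234375, -89.1410903930664), (3.8093461990356445, 50.16176223754883), 8.283333778381348) [0.0376 0.0943 0.1378] x [-0.14799145  0.40728671]
 blue 0.159 170 ((438.8582458496094, -84.02629852294922), (38.6968994140625, 25.603256225585938), 8.00337028503418) [0.1594 0.1613 0.1629] x [-0.03756381  0.42916633]
 spooltop 340 [ 0.4508 -0.0845  0.0651] ((444.7717590332031, -81.40365600585938), 26.672544479370117)
 width 0.0483
  edge 1 [0.12059296 0.59535025] 26
  edge 2 [0.1160771  0.64336524] 29
[  0   0   0   0   0   0   0   0  46 198 288 279 241 213 166  98 111 110
 107 105 100  99  95  93  90  89  86  85  85  83  80  76  77  77  72  72
  68  69  67 
[... 424 characters left out ...]
, 41.01519775390625), 9.33127498626709) [0.0034 0.0057 0.0074] x [-0.38583455  0.4412677 ]
 blue 0.159 30 ((440.1357421875, -77.00047302246094), (38.726768493652344, 15.034536361694336), 25.216089248657227) [0.1597 0.1614 0.1624] x [0.57928713 0.4793564 ]
 spooltop 154 [ 0.4496 -0.0808  0.0653] ((446.9472961425781, -81.43265533447266), 26.032886505126953)
 width 0.0465
  edge 1 [0.11232151 0.59695035] 25
  edge 2 [0.12773624 0.64346528] 22
[  0   0   0   0   0   0   0   0   0  12  46  55  79  86  88  70  39  38
  37  37  39  40  45  43  46  47  47  48  51  53  53  56  58  59  62  62
  63  61  73  74  63  79  70  67  61  65 100 157 197 229 275 230 145  56
  48  51  50  47  50  48  52  52  60]
```

```bash
cat >> h.py <<'E'
from scipy.spatial.transform import Rotation as Ro
ys=np.radians(-6.8); 
def rows(p,yaw,pitch=0):
    """world TCP target, yaw of tool y (deg), pitch: carrier-y climbs (deg); shift mm/turn deg in tool axes, nearest half turn"""
    s=ctrl.get_state(); R=Ro.from_rotvec(s['tool_rot'])
    a=np.radians(yaw); c=np.array([[np.cos(a),-np.sin(a),0],[np.sin(a),np.cos(a),0],[0,0,1]])@Ro.from_euler('x',pitch,degrees=True).as_matrix()
    best=None
    for sg in(1,-1):
        T=np.stack([sg*c[:,1],sg*c[:,0],-c[:,2]],1)
        rv=(R.inv()*Ro.from_matrix(T)).as_rotvec(degrees=True)
        if best is None or np.linalg.norm(rv)<np.linalg.norm(best): best=rv
    return np.round(np.r_[R.inv().apply(np.array(p)-s['position'])*1000,best],1)
E
python3 - <<'E'
from h import *
S=load('scene');D=load('side')
A=np.radians(-6.8); ex=np.array([np.cos(A),np.sin(A)]); ey=np.array([-np.sin(A),np.cos(A)]); o=np.array([.6198,0])
for n,d in(('scene',S),('side',D)):
    P=cloud(d); hsv=cv2.cvtColor(d['image'],cv2.COLOR_RGB2HSV); lx=(P[...,:2]-o)@ex; ly=(P[...,:2]-o)@ey
    k=(abs(P[...,2]-.0075)<.004)&(abs(lx)<.023)&(hsv[...,2]<110)&(hsv[...,1]<80)
    h,e=np.histogram(ly[k],np.arange(-.26,.28,.005)); print(n,[(round(a,3),b) for a,b in zip(e,h) if b])
    for y in (-.2,-.16,-.08,-.04,0,.04,.08,.12,.16,.18,.2,.22,.24):
        m=(abs(ly-y)<.01)&(abs(lx)<.03)&(P[...,2]>.1)
        if m.sum()>4: print(y,m.sum(),'lx',np.round(np.median(lx[m]),4),'z',np.round(np.percentile(P[...,2][m],[2,50,98]),3))
print(rows([.47,.28,.31],40),rows([.449,-.0842,.27],8.2))
E
```

```text
scene [(np.float64(-0.235), np.int64(61)), (np.float64(-0.23), np.int64(56)), (np.float64(-0.225), np.int64(61)), (np.float64(-0.22), np.int64(61)), (np.float64(-0.215), np.int64(62)), (np.float64(-0.21), np.int64(40)), (np.float64(-0.205), np.int64(30)), (np.float64(-0.2), np.int64(19)), (np.float64(-0.195), np.int64(19)), (np.float64(-0.19), np.int64(25)), (np.float64(-0.185), np.int64(26)), (np.float64(-0.18), np.int64(36)), (np.float64(-0.175), np.int64(34)), (np.float64(-0.17), np.int64(45)), (np.float64(-0.165), np.int64(50)), (np.float64(-0.16), np.int64(47)), (np.float64(-0.155), np.int64(52)), (np.float64(-0.15), np.int64(51)), (np.float64(-0.145), np.int64(51)), (np.float64(-0.14), np.int64(50)), (np.float64(-0.135), np.int64(41)), (np.float64(-0.13), np.int64(52)), (np.float64(-0.125), np.int64(51)), (np.float64(-0.12), np.int64(40)), (np.float64(-0.115), np.int64(50)), (np.float64(-0.11), np.int64(43)), (np.float64(-0.105), np.int64(47)), (np.float64(-0.1), np.int64(44)), (np.float64(-0.095), np.int64(38)), (np.float64(-0.09), np.int64(47)), (np.float64(-0.085), np.int64(
[... 6219 characters left out ...]
t64(0.25), np.int64(8)), (np.float64(0.255), np.int64(5)), (np.float64(0.26), np.int64(10)), (np.float64(0.265), np.int64(7)), (np.float64(0.27), np.int64(4))]
-0.2 144 lx -0.0043 z [0.103 0.152 0.215]
-0.16 116 lx 0.004 z [0.145 0.207 0.219]
-0.08 14 lx 0.0004 z [0.152 0.16  0.163]
-0.04 12 lx 0.0006 z [0.159 0.166 0.169]
0 14 lx 0.0009 z [0.164 0.173 0.175]
0.04 17 lx 0.0002 z [0.17  0.177 0.179]
0.08 19 lx 0.0005 z [0.174 0.183 0.185]
0.12 20 lx 0.0003 z [0.181 0.189 0.191]
0.16 42 lx -0.0093 z [0.176 0.205 0.232]
0.18 825 lx -0.0002 z [0.105 0.189 0.23 ]
[-3.597e+02 -2.376e+02 -8.790e+01 -1.000e-01  0.000e+00  3.190e+01] [-4.529e+02 -5.902e+02 -4.740e+01 -1.000e-01  1.000e-01  6.370e+01]
```

```bash
python3 -m jog '[[[-36,-24,-15,0,0,5,87],[-72,-48,-30,0,0,10,87],[-108,-72,-45,0,0,15,87],[-144,-96,-60,0,0,20,87],[-180,-120,-75,0,0,25,87],[-216,-145,-80,0,0,30,87],[-252,-170,-85,0,0,32,87],[-290,-200,-88,0,0,32,87],[-325,-225,-88,0,0,32,87],[-360,-260,-88,0,0,32,87]]]'
python3 - <<'E'
from h import *
S=load('scene');D=load('side')
for n,d in(('scene',S),('side',D)):
    P=cloud(d); m=(P[...,2]>.235)&(P[...,0]>.4)&(P[...,0]<.95)&(abs(P[...,1])<.4)
    print(n,m.sum(),np.round(np.percentile(P[m],[1,50,99],0),3).tolist() if m.any() else '')
print(ctrl.get_state()['position'],rows([.449,-.0842,.28],8.2))
E
```

```text
time: 1.15
position: [0.464, 0.2581, 0.3104]
tool_rot: [-1.328, -2.847, -0.001]
ft_force: [-0.4, 0.1, -0.8]
grip_width: 0.999
grip_force: 0.0
scene 0 
side 0 
[0.46399247 0.25808757 0.31036299] [-252.7 -231.4   30.2    0.    -0.    31.8]
```

```bash
python3 -m jog '[[[-30,-27,2,0,0,4,87],[-60,-54,4,0,0,8,87],[-90,-81,7,0,0,12,87],[-120,-108,10,0,0,16,87],[-150,-135,13,0,0,20,87],[-180,-162,17,0,0,24,87],[-210,-189,22,0,0,28,87],[-240,-216,27,0,0,31.8,87],[-252.7,-231.4,30,0,0,31.8,87],[-252.7,-231.4,30,0,0,31.8,87]]]'
python3 - <<'E'
from h import *
d=grab('wrist'); P=cloud(d); hsv=cv2.cvtColor(d['image'],cv2.COLOR_RGB2HSV); H,s,V=[hsv[...,i].astype(int) for i in range(3)]
near=(P[...,0]>.38)&(P[...,0]<.53)&(P[...,1]>-.2)&(P[...,1]<.05)
o=((H<16)|(H>174))&(s>140)&near
p=P[o&(P[...,2]>.203)]; print(o.sum(),len(p)); print(cv2.minAreaRect((p[:,:2]*1000).astype(np.float32)) if len(p) else 0, np.median(p[:,2]) if len(p) else 0)
cv2.imwrite('pics/d.png',d['image'][:,:,::-1])
print(rows([.449,-.0842,.28],8.2))
E
```

```text
time: 2.15
position: [0.4469, -0.0869, 0.2802]
tool_rot: [-2.066, -2.366, 0.0]
ft_force: [-0.3, 0.7, -0.9]
grip_width: 0.998
grip_force: 0.0
499 407
((448.4178161621094, -60.43935012817383), (46.60776901245117, 85.8897476196289), 42.790992736816406) 0.2095397028508463
[-0.1  1.5  0.4  0.  -0.1 -0.3]
```

View pics/d.png

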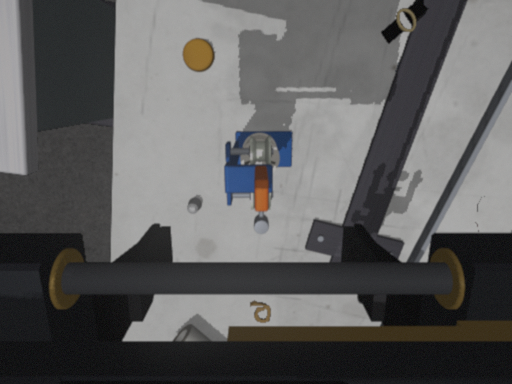

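The wrist view shows the tab at (262,190), centred between the fingers, with the nose at (262,226). The path down is clear.

```bash
python3 - <<'E'
from h import *
d=load('wrist'); P=cloud(d); hsv=cv2.cvtColor(d['image'],cv2.COLOR_RGB2HSV); H,s,V=[hsv[...,i].astype(int) for i in range(3)]
v,u=np.mgrid[:384,:512]
o=((H<16)|(H>174))&(s>140)&(abs(u-262)<25)&(abs(v-190)<40)
p=P[o&(P[...,2]>.206)]; r=cv2.minAreaRect((p[:,:2]*1000).astype(np.float32)); print(len(p),r,np.median(p[:,2]))
print(rows([r[0][0]/1000,r[0][1]/1000,.172],8.2))
E
```

```text
395 ((444.8545227050781, -52.98973846435547), (8.548700332641602, 81.36351013183594), 7.804224014282227) 0.20955268732254081
[ 3.120e+01  1.700e+00  1.084e+02  0.000e+00 -1.000e-01 -3.000e-01]
```

```bash
python3 - <<'E'
from h import *
d=load('wrist'); P=cloud(d); hsv=cv2.cvtColor(d['image'],cv2.COLOR_RGB2HSV); H,s,V=[hsv[...,i].astype(int) for i in range(3)]
v,u=np.mgrid[:384,:512]
o=((H<16)|(H>174))&(s>140)&(abs(u-262)<25)&(abs(v-190)<40)
t=o&(P[...,2]>.206); print(np.percentile(P[t],[0,2,10,50,90,98,100],0).round(4).tolist()); print(np.percentile(v[t],[0,2,50,98,100]),np.percentile(u[t],[0,2,50,98,100]))
for y in(-.0962,-.0723):
  print(proj(d,[.449,y,.21]))
q=t&(v>160); r=cv2.minAreaRect((P[q][:,:2]*1000).astype(np.float32)); print(q.sum(),r, ctrl.get_state()['position'])
E
```

```text
[[0.4363, -0.0934, 0.206], [0.4442, -0.0928, 0.2078], [0.4453, -0.0906, 0.2086], [0.4489, -0.0817, 0.2096], [0.4524, -0.0727, 0.2104], [0.4536, -0.0712, 0.2109], [0.4544, -0.0131, 0.442]]
[179. 180. 195. 210. 210.] [255. 255. 261. 267. 267.]
(np.float64(258.5332397433997), np.float64(214.1434065685933))
(np.float64(263.2435865214247), np.float64(182.00192529245402))
395 ((444.8545227050781, -52.98973846435547), (8.548700332641602, 81.36351013183594), 7.804224014282227) [ 0.44754256 -0.08426478  0.28041342]
```

```bash
python3 - <<'E'
from h import *
print(rows([.449,-.0827,.171],8.0))
E
```

```text
[ 1.200e+00  1.700e+00  1.094e+02  0.000e+00 -1.000e-01 -1.000e-01]
```

```bash
python3 -m jog '[[[1.2,1.7,20,0,0,0,87],[1.2,1.7,45,0,0,0,87],[1.2,1.7,70,0,0,0,60],[1.2,1.7,90,0,0,0,50],[1.2,1.7,103,0,0,0,40],[1.2,1.7,109,0,0,0,30],[1.2,1.7,109,0,0,0,20],[1.2,1.7,109,0,0,0,14]]]' 25
python3 - <<'E'
from h import *
s=ctrl.get_state(); print(s['position'],s['ft_force'],s['grip_width']*87,s['grip_force'])
E
```

```text
time: 3.0
position: [0.4502, -0.0817, 0.1724]
tool_rot: [2.058, 2.373, 0.002]
ft_force: [-0.5, -1.1, -0.1]
grip_width: 0.538
grip_force: 0.0
[ 0.4502001  -0.08165419  0.17238466] [-0.53273323 -1.13257067 -0.10845287] 46.83579034355739 0.0
```

```bash
python3 -m jog '[[[0,0,0,0,0,0,0],[0,0,0,0,0,0,0],[0,0,0,0,0,0,0],[0,0,0,0,0,0,0],[0,0,0,0,0,0,0],[0,0,0,0,0,0,0]]]' 25
python3 - <<'E'
from h import *
s=ctrl.get_state(); print(s['position'],s['ft_force'],s['grip_width']*87,s['grip_force'])
E
```

```text
time: 3.6
position: [0.4494, -0.082, 0.1717]
tool_rot: [-2.059, -2.373, -0.0]
ft_force: [-0.6, -0.4, 1.1]
grip_width: 0.113
grip_force: 25.0
[ 0.44943354 -0.08196366  0.17167758] [-0.61440242 -0.40403133  1.11016833] 9.84539529640089 25.000144592486322
```

```bash
cat >> h.py <<'E'
ex=np.array([np.cos(ys),np.sin(ys),0]); ey=np.array([-np.sin(ys),np.cos(ys),0]); O=np.array([.6198,0,0])
def L(lx,ly,z): return O+lx*ex+ly*ey+np.array([0,0,z])
def inv(p): p=np.array(p)-O; return np.round([p@ex,p@ey,p[2]],4)
E
python3 -m jog '[[[0,0,-5,0,0,0,0],[0,0,-20,0,0,0,0],[0,0,-40,0,0,0,0],[0,0,-60,0,0,0,0],[0,0,-80,0,0,0,0],[0,0,-92,0,0,0,0],[0,0,-92,0,0,0,0],[0,0,-92,0,0,0,0]]]'
python3 - <<'E'
from h import *
s=ctrl.get_state(); print(s['position'],s['ft_force'],s['torque'],s['grip_width']*87)
print(rows(L(-.085,.0879,.262),-6.8,8.02), Ro.from_rotvec(s['tool_rot']).as_matrix().round(3))
E
```

```text
time: 4.4
position: [0.4491, -0.0819, 0.2628]
tool_rot: [-2.058, -2.372, 0.001]
ft_force: [0.3, 0.1, -3.0]
grip_width: 0.113
grip_force: 25.0
[ 0.44910637 -0.08185202  0.26281011] [ 0.29217499  0.06303726 -2.95726818] [-0.07574144  0.06177312  0.07329391] 9.839987037982455
[163.8 121.    0.7  -1.1   8.   14.9] [[-0.141  0.99  -0.001]
 [ 0.99   0.141  0.   ]
 [ 0.    -0.001 -1.   ]]
```

```bash
python3 -m jog '[[[17,12,0,-0.1,0.8,1.5,0],[35,25,0,-0.2,1.7,3.2,0],[55,40,0,-0.4,2.7,5,0],[75,55,0,-0.5,3.7,6.8,0],[95,70,0,-0.6,4.6,8.6,0],[115,85,0.3,-0.8,5.6,10.5,0],[135,100,0.5,-0.9,6.6,12.3,0],[152,112,0.7,-1,7.4,13.8,0],[163.8,121,0.7,-1.1,8,14.9,0],[163.8,121,0.7,-1.1,8,14.9,0]]]'
python3 - <<'E'
from h import *
a=grab('side'); grab('scene')
s=ctrl.get_state(); print(inv(s['position']),s['ft_force'],s['torque'])
print(rows(L(-.085,.0879,.2481),-6.8,8.02),rows(L(0,.0879,.2481),-6.8,8.02))
cv2.imwrite('pics/e.png',cv2.resize(a['image'][100:290,150:410,::-1],(780,570)))
E
```

```text
time: 5.4
position: [0.5459, 0.099, 0.2613]
tool_rot: [-2.274, -2.023, -0.158]
ft_force: [-0.3, 1.0, -2.6]
grip_width: 0.115
grip_force: 25.0
[-0.0851  0.0868  0.262 ] [-0.48935238  0.15725517 -3.5016936 ] [-0.44112036  0.06546233  0.00997309]
[-0.8  0.1 13.9 -0.   0.1 -0. ] [-0.8 85.1 13.9 -0.   0.1 -0. ]
```

View pics/e.png

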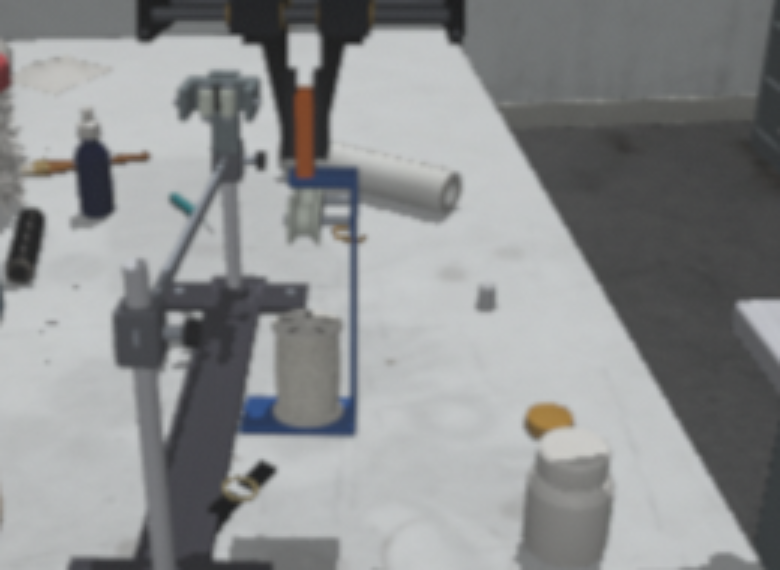

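The carrier is held upright at the near side of the rail, with the wheels and the open C facing it. The tab is at (303,130) in the crop. I'll check the carrier's tilt before hooking in.

```bash
python3 - <<'E'
from h import *
for n in('scene','side'):
    d=load(n); P=cloud(d)-O; hsv=cv2.cvtColor(d['image'],cv2.COLOR_RGB2HSV); H,s,V=[hsv[...,i].astype(int) for i in range(3)]
    lx=P@ex; ly=P@ey; z=P[...,2]
    b=(H>98)&(H<128)&(s>110)&(lx>-.14)&(lx<-.03)&(ly>.02)&(ly<.17)&(z>.05)
    f=b&(z<.125)&(lx>-.105)
    A=np.c_[lx[f],ly[f],np.ones(f.sum())]; 
    g=np.ones(len(A),bool)
    for _ in range(5):
        c=np.linalg.lstsq(A[g],z[f][g],rcond=None)[0]; e=abs(A@c-z[f]); g=e<.003
    print(n,'foot plane z=',c,g.sum(),'ly',np.percentile(ly[f][g],[1,99]),'lx',np.percentile(lx[f][g],[1,99]))
    o=((H<16)|(H>174))&(s>140)&(lx>-.11)&(lx<-.05)&(ly>.02)&(ly<.17)&(z>.2)
    print(' tab',o.sum(),np.percentile(np.c_[lx[o],ly[o],z[o]],[2,50,98],0).round(4).tolist())
    w=(s<80)&(V>110)&(lx>-.13)&(lx<-.04)&(ly>.03)&(ly<.17)&(z>.17)&(z<.26); print(' wheel',w.sum(),np.percentile(np.c_[lx[w],ly[w],z[w]],[2,50,98],0).round(4).tolist())
E
```

```text
scene foot plane z= [0.00572647 0.14908105 0.08030157] 167 ly [0.085791   0.12929986] lx [-0.10266796 -0.04366053]
 tab 158 [[-0.0913, 0.0698, 0.2542], [-0.0866, 0.0749, 0.2845], [-0.0792, 0.0874, 0.3028]]
 wheel 126 [[-0.1084, 0.0575, 0.2214], [-0.0867, 0.0653, 0.2306], [-0.0765, 0.0761, 0.2384]]
side foot plane z= [0.01071816 0.10931902 0.08476972] 130 ly [0.09798628 0.13512913] lx [-0.10401626 -0.04611011]
 tab 144 [[-0.0882, 0.0913, 0.2545], [-0.0847, 0.0975, 0.2797], [-0.0797, 0.1021, 0.2997]]
 wheel 295 [[-0.1142, 0.0735, 0.175], [-0.0901, 0.114, 0.2313], [-0.0753, 0.1261, 0.2498]]
```

```bash
python3 -m jog '[[[0,5,6,0,0,0,0],[0,14,13,0,0,0,0],[0,27,13.9,0,0,0,0],[0,42,13.9,0,0,0,0],[0,57,13.9,0,0,0,0],[0,70,13.9,0,0,0,0],[0,80,13.9,0,0,0,0],[0,85,13.9,0,0,0,0],[0,85,13.9,0,0,0,0],[0,85,13.9,0,0,0,0]]]'
python3 - <<'E'
from h import *
d=grab('scene');d2=grab('side')
s=ctrl.get_state(); print(inv(s['position']),s['ft_force'],s['torque'])
a=cv2.resize(d['image'][90:250,240:400,::-1],(390,390)); b=cv2.resize(d2['image'][110:270,180:340,::-1],(390,390))
cv2.imwrite('pics/f.png',np.hstack([a,b]))
E
```

```text
time: 6.5
position: [0.6305, 0.089, 0.249]
tool_rot: [-2.277, -2.021, -0.161]
ft_force: [-1.0, -0.8, -3.1]
grip_width: 0.115
grip_force: 25.0
[-1.000e-04  8.990e-02  2.493e-01] [ 0.43448652 -0.40432689 -3.1523373 ] [-0.37716375  0.13633255 -0.03683411]
```

View pics/f.png

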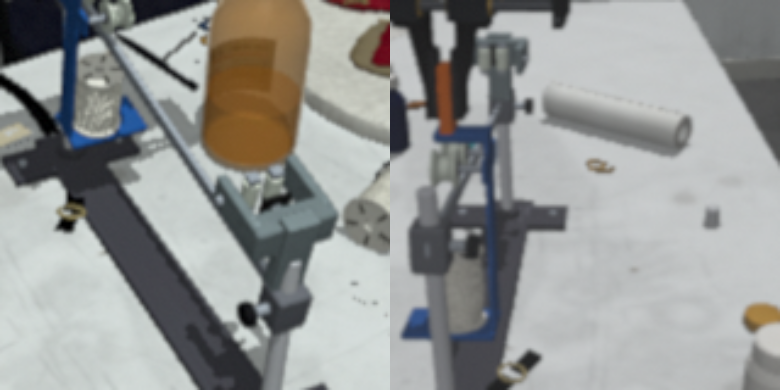

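The rail is now inside the C, below the wheels: right panel, wheels at (450,160) and rail at (460,190). Now I'll lower by feel.

```bash
python3 -m jog '[[[0,0,3,0,0,0,0],[0,0,6,0,0,0,0],[0,0,9,0,0,0,0],[0,0,11,0,0,0,0],[0,0,12,0,0,0,0],[0,0,12,0,0,0,0],[0,0,12,0,0,0,0]]]'
python3 -m jog '[[[0,0,1,0,0,0,0],[0,0,2,0,0,0,0],[0,0,2,0,0,0,0],[0,0,2,0,0,0,0]]]'
python3 -m jog '[[[0,0,0.5,0,0,0,0],[0,0,1,0,0,0,0],[0,0,1,0,0,0,0],[0,0,1,0,0,0,0]]]'
```

```text
time: 7.3
position: [0.6311, 0.0908, 0.2374]
tool_rot: [-2.277, -2.021, -0.161]
ft_force: [-0.3, -0.8, -2.8]
grip_width: 0.112
grip_force: 25.0
time: 7.7
position: [0.6311, 0.0911, 0.2353]
tool_rot: [-2.277, -2.021, -0.161]
ft_force: [-0.6, 0.5, -2.9]
grip_width: 0.113
grip_force: 25.0
time: 8.1
position: [0.6311, 0.0912, 0.2343]
tool_rot: [-2.277, -2.021, -0.161]
ft_force: [-0.0, 0.6, -4.2]
grip_width: 0.115
grip_force: 25.0
```

```bash
for i in 1; do python3 -m jog '[[[0,0,0.5,0,0,0,0],[0,0,1,0,0,0,0],[0,0,1,0,0,0,0]]]' | sed -n '2p;4p'; python3 -m jog '[[[0,0,0.5,0,0,0,0],[0,0,1,0,0,0,0],[0,0,1,0,0,0,0]]]' | sed -n '2p;4p'; python3 -m jog '[[[0,0,0.5,0,0,0,0],[0,0,0.5,0,0,0,0]]]' | sed -n '2p;4p'; done
```

```text
position: [0.631, 0.0914, 0.2332]
ft_force: [0.3, -0.5, -3.0]
position: [0.6311, 0.0915, 0.2323]
ft_force: [0.5, 0.2, -2.4]
position: [0.6311, 0.0916, 0.2318]
ft_force: [0.3, -0.0, -2.8]
```

```bash
python3 -m jog '[[[0,0,0.5,0,0,0,0],[0,0,0.5,0,0,0,0],[0,0,0.5,0,0,0,0]]]' | sed -n '2p;4p'; python3 -m jog '[[[0,0,0.5,0,0,0,0],[0,0,0.5,0,0,0,0],[0,0,0.5,0,0,0,0]]]' | sed -n '2p;4p'
```

```text
position: [0.6311, 0.0916, 0.2314]
ft_force: [0.5, 0.4, -2.5]
position: [0.6311, 0.0917, 0.2309]
ft_force: [0.5, -1.0, -3.6]
```

```bash
python3 -m jog '[[[0,0,0.5,0,0,0,0],[0,0,0.5,0,0,0,0],[0,0,0.5,0,0,0,0]]]' | sed -n '2p;4p'
```

```text
position: [0.6311, 0.0917, 0.2303]
ft_force: [0.5, 0.3, -2.4]
```

```bash
python3 -m jog '[[[0,0,0.5,0,0,0,0],[0,0,0.5,0,0,0,0],[0,0,0.5,0,0,0,0]]]' | sed -n '2p;4p'; python3 - <<'E'
from h import *
print(ctrl.get_state()['torque'])
E
```

```text
position: [0.6312, 0.0918, 0.2299]
ft_force: [0.9, -0.1, -2.7]
[-0.45469704  0.09705174  0.0190203 ]
```

```bash
python3 -m jog '[[[0,0,0.4,0,0,0,0],[0,0,0.4,0,0,0,0],[0,0,0.4,0,0,0,0]]]' | sed -n '2p;4p'; python3 - <<'E'
from h import *
print(ctrl.get_state()['torque'])
E
```

```text
position: [0.6312, 0.0919, 0.2297]
ft_force: [-0.6, -0.2, -2.3]
[-0.39899362  0.16082115  0.06878231]
```

```bash
python3 -m jog '[[[0,0,0.5,0,0,0,0],[0,0,0.5,0,0,0,0],[0,0,0.5,0,0,0,0]]]' | sed -n '2p;4p'; python3 - <<'E'
from h import *
print(ctrl.get_state()['torque'])
E
```

```text
position: [0.6312, 0.0919, 0.2293]
ft_force: [-0.4, -1.0, -0.3]
[-0.41077266  0.29536718  0.09002631]
```

```bash
python3 -m jog '[[[0,0,0.4,0,0,0,0],[0,0,0.4,0,0,0,0],[0,0,0.4,0,0,0,0]]]' | sed -n '2p;4p'; python3 - <<'E'
from h import *
print(ctrl.get_state()['torque'])
E
```

```text
position: [0.6312, 0.0919, 0.2289]
ft_force: [-0.9, -1.1, 3.1]
[-0.41410243  0.43086371  0.10662544]
```

```bash
python3 -m jog '[[[0,0,-0.2,0,0,0,0],[0,0,-0.2,0,0,0,0],[0,0,-0.2,0,0,0,0]]]' | sed -n '1,4p'
```

```text
time: 11.3
position: [0.6313, 0.0919, 0.2289]
tool_rot: [-2.277, -2.021, -0.162]
ft_force: [-1.0, -1.7, 2.2]
```

```bash
python3 -m jog '[[[0,0,0,0,0,0,87],[0,0,0,0,0,0,87],[0,0,0,0,0,0,87],[0,0,0,0,0,0,87],[0,0,0,0,0,0,87],[0,0,0,0,0,0,87],[0,0,0,0,0,0,87],[0,0,0,0,0,0,87],[0,0,0,0,0,0,87],[0,0,0,0,0,0,87]]]' | sed -n '1,5p'; python3 - <<'E'
from h import *
d=grab('scene');d2=grab('side')
a=cv2.resize(d['image'][90:250,240:400,::-1],(390,390)); b=cv2.resize(d2['image'][90:250,180:340,::-1],(390,390))
cv2.imwrite('pics/g.png',np.hstack([a,b]))
E
```

```text
time: 12.3
position: [0.6312, 0.092, 0.2288]
tool_rot: [-2.277, -2.021, -0.161]
ft_force: [0.7, -0.1, -0.2]
grip_width: 0.929
```

View pics/g.png

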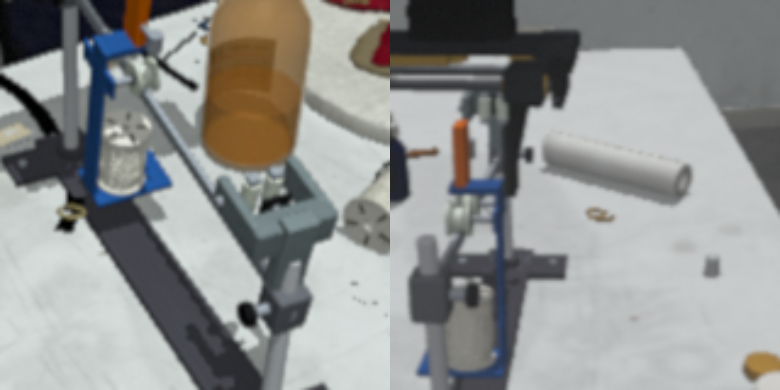

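The carrier is on the rail, hanging straight, and rolling away free of the open fingers (left panel, carrier at (125,120)). I'll wait, then back the gripper upward.

```bash
python3 -m jog '[[[0,0,0,0,0,0,87],[0,0,0,0,0,0,87],[0,0,0,0,0,0,87],[0,0,0,0,0,0,87],[0,0,0,0,0,0,87],[0,0,0,0,0,0,87],[0,0,0,0,0,0,87],[0,0,0,0,0,0,87],[0,0,0,0,0,0,87],[0,0,0,0,0,0,87]]]' | sed -n '1p;4,5p'; python3 -m jog '[[[0,0,-5,0,0,0,87],[0,0,-15,0,0,0,87],[0,0,-25,0,0,0,87],[0,0,-35,0,0,0,60],[0,0,-35,0,0,0,40],[0,0,-35,0,0,0,20],[0,0,-35,0,0,0,0],[0,0,-35,0,0,0,0],[0,0,-35,0,0,0,0],[0,0,-35,0,0,0,0]]]' | sed -n '1p;4,5p'; cat > tab.py <<'E'
from h import *
for n in('scene','side'):
    d=grab(n); P=cloud(d)-O; hsv=cv2.cvtColor(d['image'],cv2.COLOR_RGB2HSV); H,s,V=[hsv[...,i].astype(int) for i in range(3)]
    lx=P@ex; ly=P@ey; z=P[...,2]
    o=((H<16)|(H>174))&(s>140)&(abs(lx)<.02)&(abs(ly)<.2)&(z>.15)
    print(n,o.sum(),'sy lx ly z',np.percentile(np.c_[lx[o],ly[o],z[o]],[2,50,98],0).round(4).tolist() if o.any() else '')
E
python3 tab.py
```

```text
time: 13.4
ft_force: [-0.2, -0.1, 0.5]
grip_width: 1.0
time: 14.4
ft_force: [-0.4, 0.2, -0.4]
grip_width: 0.45
scene 256 sy lx ly z [[-0.0053, -0.1019, 0.1979], [-0.0033, -0.0935, 0.2254], [0.0045, -0.0785, 0.2427]]
side 21 sy lx ly z [[-0.0032, -0.0874, 0.1991], [-0.0022, -0.0811, 0.2086], [-0.0014, -0.0764, 0.2265]]
```

```bash
python3 - <<'E'
from h import *
s=ctrl.get_state(); print(inv(s['position']),rows(L(0,-.065,.262),-6.8,0))
E
python3 tab.py
```

```text
[0.0003 0.0878 0.2633] [-151.5   -0.3  -20.1    0.    -8.    -0. ]
scene 273 sy lx ly z [[-0.0051, -0.1081, 0.1967], [-0.0034, -0.0991, 0.2244], [0.0044, -0.0827, 0.2421]]
side 84 sy lx ly z [[-0.003, -0.0992, 0.1969], [-0.0007, -0.0865, 0.2193], [0.0037, -0.0818, 0.2408]]
```

```bash
python3 -m jog '[[[-15,0,-4,0,-1,0,0],[-30,0,-6,0,-2,0,0],[-50,0,-9,0,-3,0,0],[-70,0,-12,0,-4,0,0],[-90,0,-14,0,-5,0,0],[-110,0,-16,0,-6,0,0],[-130,0,-18,0,-7,0,0],[-145,0,-20,0,-8,0,0],[-151.5,0,-20,0,-8,0,0],[-151.5,0,-20,0,-8,0,0]]]' | sed -n '1p;4,5p'; python3 tab.py; python3 -m jog '[[[0,0,0,0,0,0,0],[0,0,0,0,0,0,0]]]' | sed -n '1p;4,5p'; python3 tab.py;python3 - <<'E'
from h import *
s=ctrl.get_state(); print(inv(s['position']),rows(L(0,-.065,.2147),-6.8,0))
d=load('scene')
cv2.imwrite('pics/h.png',cv2.resize(d['image'][90:250,240:400,::-1],(560,560)))
E
```

```text
time: 15.6
ft_force: [0.4, 0.6, 0.0]
grip_width: 0.005
scene 286 sy lx ly z [[-0.0047, -0.1288, 0.1935], [-0.0031, -0.1195, 0.2218], [0.005, -0.1032, 0.2396]]
side 75 sy lx ly z [[-0.0028, -0.1165, 0.1948], [-0.0004, -0.105, 0.2192], [0.0035, -0.1004, 0.2384]]
time: 15.9
ft_force: [-0.3, -0.4, 0.2]
grip_width: 0.004
scene 288 sy lx ly z [[-0.0048, -0.1293, 0.1939], [-0.0029, -0.1192, 0.222], [0.0053, -0.1025, 0.2394]]
side 76 sy lx ly z [[-0.0028, -0.1164, 0.1949], [-0.0005, -0.1046, 0.2193], [0.0035, -0.0999, 0.2386]]
[ 0.0004 -0.0644  0.262 ] [-0.6 -0.4 47.3  0.1 -0.1  0. ]
```

View pics/h.png

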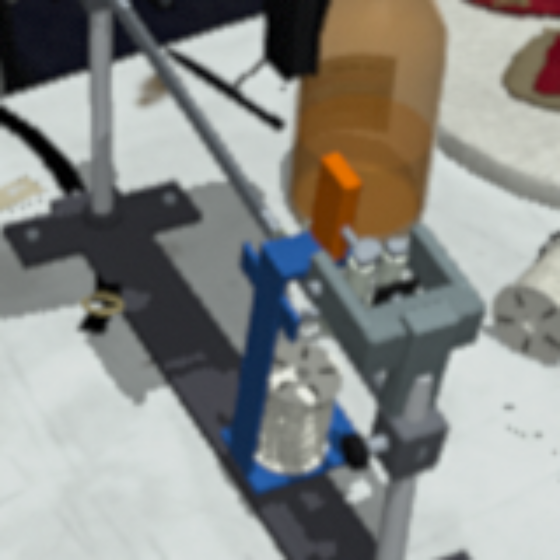

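The carrier is waiting at the catch, its tab at (338,205) in this picture and its nose in front of the rollers. Now I'll bring the closed fingertips down behind the tab.

```bash
python3 -m jog '[[[0,0,15,0,0,0,0],[0,0,30,0,0,0,0],[0,0,42,0,0,0,0],[0,0,47.3,0,0,0,0],[0,0,47.3,0,0,0,0]]]' | sed -n '1p;2p;4p'; python3 -m jog '[[[-8,0,1.1,0,0,0,0],[-16,0,2.2,0,0,0,0],[-20,0,2.8,0,0,0,0],[-22,0,3.1,0,0,0,0],[-22,0,3.1,0,0,0,0]]]' | sed -n '1p;2p;4p'; python3 - <<'E'
from h import *
s=ctrl.get_state(); print(inv(s['position']))
E
python3 tab.py
```

```text
time: 16.5
position: [0.6117, -0.0645, 0.2131]
ft_force: [-0.6, -0.2, -0.1]
time: 17.0
position: [0.6098, -0.087, 0.2118]
ft_force: [0.4, 0.4, -0.1]
[ 0.0004 -0.0876  0.2118]
scene 317 sy lx ly z [[-0.0046, -0.1287, 0.1944], [-0.0027, -0.1178, 0.2238], [0.0122, -0.0959, 0.2515]]
side 9 sy lx ly z [[-0.0022, -0.1042, 0.1936], [0.0001, -0.1021, 0.1965], [0.0021, -0.1, 0.2008]]
```

```bash
python3 -m jog '[[[-1,0,0.1,0,0,0,0],[-2,0,0.3,0,0,0,0],[-3,0,0.4,0,0,0,0],[-4,0,0.6,0,0,0,0],[-5,0,0.7,0,0,0,0],[-6,0,0.8,0,0,0,0]]]' | sed -n '1p;2p;4p'; python3 -m jog '[[[-1,0,0.1,0,0,0,0],[-2,0,0.3,0,0,0,0],[-3,0,0.4,0,0,0,0]]]' | sed -n '1p;2p;4p'; python3 -m jog '[[[-1,0,0.1,0,0,0,0],[-2,0,0.3,0,0,0,0]]]' | sed -n '1p;2p;4p'; python3 -m jog '[[[-1,0,0.1,0,0,0,0],[-2,0,0.3,0,0,0,0]]]' | sed -n '1p;2p;4p'
```

```text
time: 17.7
position: [0.6092, -0.0923, 0.2108]
ft_force: [-0.1, 0.6, 0.9]
time: 18.0
position: [0.6091, -0.0941, 0.2105]
ft_force: [0.2, 2.9, 0.6]
time: 18.2
position: [0.6086, -0.0972, 0.2101]
ft_force: [1.9, 1.3, 0.4]
time: 18.4
position: [0.6082, -0.1004, 0.2097]
ft_force: [0.8, 0.3, -0.4]
```

```bash
python3 -m jog '[[[-1,0,0.1,0,0,0,0],[-2,0,0.3,0,0,0,0],[-3,0,0.4,0,0,0,0]]]' | sed -n '1p;2p;4p'; python3 tab.py; python3 -m jog '[[[-1,0,0.1,0,0,0,0],[-2,0,0.3,0,0,0,0],[-2,0,0.3,0,0,0,0]]]' | sed -n '1p;2p;4p'; python3 -m jog '[[[-1,0,0.1,0,0,0,0],[-1.5,0,0.2,0,0,0,0],[-1.5,0,0.2,0,0,0,0]]]' | sed -n '1p;2p;4p';python3 tab.py
```

```text
time: 18.7
position: [0.6077, -0.103, 0.2093]
ft_force: [0.5, 0.3, -0.6]
scene 289 sy lx ly z [[-0.0077, -0.1462, 0.1954], [-0.0024, -0.133, 0.2248], [0.0152, -0.1114, 0.2653]]
side 7 sy lx ly z [[-0.002, -0.1198, 0.1916], [0.0002, -0.1187, 0.1946], [0.0023, -0.1179, 0.1966]]
time: 19.1
position: [0.6077, -0.1045, 0.2091]
ft_force: [-0.5, -0.2, -0.6]
time: 19.4
position: [0.6075, -0.1059, 0.2089]
ft_force: [0.0, 0.0, -0.2]
scene 288 sy lx ly z [[-0.0079, -0.1463, 0.1948], [-0.0027, -0.1328, 0.2245], [0.0148, -0.112, 0.2615]]
side 8 sy lx ly z [[-0.002, -0.1219, 0.1916], [0.0002, -0.1196, 0.1943], [0.0025, -0.1176, 0.1967]]
```

```bash
for k in 1; do python3 -m jog '[[[-1,0,0.1,0,0,0,0],[-2,0,0.3,0,0,0,0],[-2,0,0.3,0,0,0,0]]]' | sed -n '1p;2p;4p'; python3 -m jog '[[[-1,0,0.1,0,0,0,0],[-1,0,0.1,0,0,0,0]]]' | sed -n '1p;2p;4p'; python3 -m jog '[[[-1,0,0.1,0,0,0,0],[-1,0,0.1,0,0,0,0]]]' | sed -n '1p;2p;4p'; done
```

```text
time: 19.8
position: [0.6072, -0.108, 0.2086]
ft_force: [-0.7, 0.4, -0.8]
time: 20.0
position: [0.6072, -0.1087, 0.2085]
ft_force: [-0.5, -0.1, -0.1]
time: 20.2
position: [0.607, -0.1098, 0.2084]
ft_force: [-0.1, 0.2, -0.1]
```

```bash
python3 -m jog '[[[-0.5,0,0.1,0,0,0,0],[-0.5,0,0.1,0,0,0,0],[-0.5,0,0.1,0,0,0,0]]]' | sed -n '1p;2p;4p'
```

```text
time: 20.5
position: [0.6071, -0.11, 0.2083]
ft_force: [0.5, 1.0, 0.1]
```

```bash
python3 -m jog '[[[-0.5,0,0.1,0,0,0,0],[-0.5,0,0.1,0,0,0,0],[-0.5,0,0.1,0,0,0,0]]]' | sed -n '1p;2p;4p'
```

```text
time: 20.8
position: [0.6071, -0.1104, 0.2082]
ft_force: [0.3, 1.7, 0.9]
```

```bash
python3 -m jog '[[[-0.5,0,0.1,0,0,0,0],[-0.5,0,0.1,0,0,0,0],[-0.5,0,0.1,0,0,0,0]]]' | sed -n '1p;2p;4p'; python3 tab.py
```

```text
time: 21.1
position: [0.607, -0.1109, 0.2081]
ft_force: [0.3, 2.2, 0.3]
scene 287 sy lx ly z [[-0.0086, -0.1471, 0.1954], [-0.0033, -0.1333, 0.2257], [0.0129, -0.1034, 0.2548]]
side 11 sy lx ly z [[-0.0024, -0.1219, 0.1909], [0.0001, -0.1208, 0.1959], [0.0025, -0.1178, 0.1983]]
```

```bash
python3 -m jog '[[[-0.4,0,0.1,0,0,0,0],[-0.4,0,0.1,0,0,0,0]]]' | sed -n '1p;2p;4p'; python3 -m jog '[[[2,0,-0.3,0,0,0,0],[6,0,-0.8,0,0,0,0],[14,0,-2,0,0,0,0],[25,0,-10,0,0,0,0],[40,0,-35,0,0,0,0],[50,0,-70,0,0,0,0],[50,0,-90,0,0,0,0],[50,0,-90,0,0,0,0],[50,0,-90,0,0,0,0]]]' | sed -n '1p;2p;4p'; python3 tab.py; python3 - <<'E'
from h import *
d=load('scene'); e=load('side')
cv2.imwrite('pics/i.png',np.hstack([cv2.resize(d['image'][130:260,280:410,::-1],(390,390)),cv2.resize(e['image'][100:230,180:310,::-1],(390,390))]))
E
```

```text
time: 21.4
position: [0.6069, -0.1113, 0.208]
ft_force: [0.8, 2.4, 0.9]
time: 22.3
position: [0.6128, -0.0617, 0.2983]
ft_force: [-0.4, -0.3, -0.4]
scene 246 sy lx ly z [[-0.0046, -0.1464, 0.1947], [-0.003, -0.1351, 0.2239], [0.0053, -0.1216, 0.2373]]
side 65 sy lx ly z [[-0.0028, -0.1287, 0.1933], [0.0005, -0.1214, 0.2156], [0.0037, -0.1174, 0.2362]]
```

View pics/i.png

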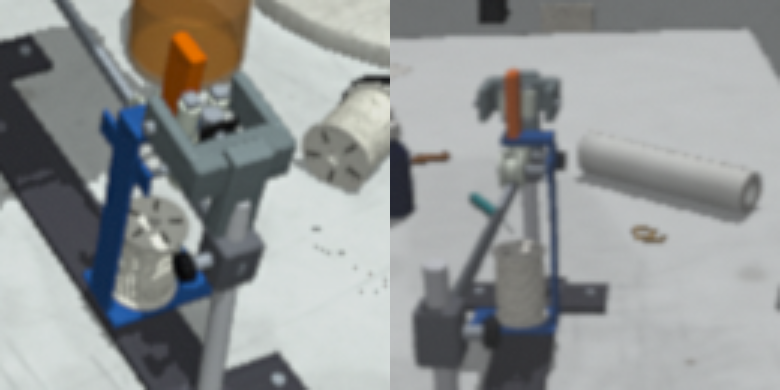

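The nose now sits behind both catch rollers (left panel: rollers at about (190,105) and (220,95), nose at about (215,125)). The tab has moved 17.5 mm of the nominal 18 mm, and it stayed there once the fingers withdrew.

```bash
python3 -c "
from bench import ctrl
print(ctrl.close_job())"
```

```text
the job is handed in; nothing more can be done
None
```

The carrier was hung on the rail, rolled down untouched, and was pushed through the catch against its stop (tab moved 17.5 of the nominal 18 mm). Rail load was about 6 N and the highest push reading 2.9 N, the bystanders were never approached, and I handed the job in at about 22 s.

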